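Take the wrongly packed plug out of the case

ROBOT

A 6-joint arm with a two-finger parallel gripper is mounted at the origin on the work surface. World frame = base frame: x ahead of the robot, y to its left, z up, the work surface at z = 0. Lengths are in m, angles in rad, forces in N, time in s.
With the tool pointing down it reaches from about 0.275 to 0.75 m from the base axis. Payload 10.2 kg.
Tool frame: the origin (TCP) lies midway between the tips of the shut fingers; the grasp point (between the pads) lies 19 mm behind it (env.hold_point_z is the distance from the TCP to the grasp point, in m); z points along the fingers, y is the line along which they close (so a half turn about z gives the same grasp; the last joint's range is limited). The gripper opens to 85 mm and grips with 20 to 120 N. Pads are 22 mm wide; open, the fingers measure 114 mm over their backs; the gripper's body (76 mm by 85 mm) begins 54 mm behind the grasp point. The pads swing forward as they close: fully open they stand 13 mm farther back than shut.
Start: joints at [-1.418, 0.313, 1.498, -0, 1.331, -0.223], TCP at [0.193, -0.488, 0.231] pointing down, gripper open.
Joint ranges: [-2.94, 2.94], [-0.97, 2.17], [0.19, 2.56], [-1.23, 4.37], [0.02, 3.11], [-2.88, 2.88]. Speed limits (rad/s): [2.39, 2.39, 3.01, 3.14, 3.14, 3.14].

INTERFACE

Orientations are given as a unit quaternion [x, y, z, w].
In Python, from bench import env, kinematics, monitor, eyes, job gives the robot as it stands. The module is installed in compiled form; this text tells all that it offers. Calls block until the motion is done:
- env.reach(position, orientation): joint-space move of the TCP to a pose.
- env.movel(position, velocity=0.15, frame=None, guard=None): straight line of the TCP; frame=None keeps the orientation; velocity is the mean speed in m/s. With guard (N) it stops when the force on the tool has changed by that much, and returns True; else False.
- env.set_joints(angles): joint-space move.
- env.release() and env.close_gripper(effort=None): open the fingers fully, or close them until they stop; effort is the grip in N (None keeps the last).
- env.hold(seconds).
- kinematics.ik(position, orientation): joint angles nearest the present ones, or None.
- monitor.sense(): the state.
- eyes.grab_frame(name): name is "side" or "top" or "wrist"; returns a dict with "frame" (400x640x3 uint8, red, green, blue), "mtx" (3x3 intrinsics, pixels), "view" (4x4, takes a point from world to camera coordinates). Camera axes: x right, y down, z forward; pixel columns grow to the right and rows downward; lengths in m; the calibration is good to about 2 mm. The wrist camera is an equidistant fisheye: a pixel r from the principal point sees the ray r / f radians off the axis. A picture is of the moment at which its call begins. There is no depth.
A pose or a line that the arm cannot do raises env.MotionError and nothing moves.
- job.hand_in(): hands the job in; it is judged then, once.
The state is a dict: "clock": time; "joints": joint angles; "qvel": joint speeds; "joint_efforts": joint torques, N m; "position": TCP position; "ee_rot": TCP orientation; "contact_force": force on the tool from outside, world axes, zero at the start; "ft_torque": the same for the moment, N m; "finger_gap": opening from 0.0 (shut) to 1.0 (fully open); "gripper_force": force on a finger pad.
Only numpy, scipy, OpenCV 4.12 (cv2) and the standard library are available. Lean on these libraries where they do the work, as an engineer would, in place of code of your own. Each camera call takes 0.05 s, during which the arm holds its last target. There are 200 camera calls.

TASK

Open the parts case until its lid stands about upright or beyond, and compare the plug in each of the three bays with the coloured layout tile in front of that bay. Take out the one plug whose colour does not match its tile and stand it upright in the orange returns tray. Leave the lid open for refilling, and leave the other two plugs and everything else on the bench as they are.

Things in the scene. Friction and masses are not known exactly. Their poses are not given: they have to be found in the camera images.
- case: Black parts case, fixed, 170 mm deep (x) by 240 mm wide (y) by 55 mm high without lid; walls, floor and two dividers 5 mm thick. Origin: centre of its underside; x points from the layout ledge at its front (robot side) to the hinge at its back, z up. Three bays in a row along y, centred at y = -77, 0, +77 mm, each 160 mm deep, about 72 mm wide inside.
- layout (a point): Middle of the top of the layout ledge: a black strip 42 mm deep along the outside of the case's front wall, its top 40 mm above the bench. A coloured tile on it in front of each bay tells which colour of plug belongs in that bay.
- lid (a joint): Angle (rad) of the case's flat grey lid about the hinge at its back: 0 shut, 1.57 upright, 1.9 the stop, leaning back. It starts shut or slightly ajar. Stiff hinge: the lid stays wherever it is left and takes about 3 N at the handle to move. The lid is 6 mm thick and covers the whole case, not the ledge.
- lid_hinge (a point): Point on the lid's hinge axis, mid-width, at the case's back top edge: 85 mm behind the case's centre (its x), 55 mm above the bench. The axis runs along the case's y.
- lid_handle (a point): Middle of the lid's handle: an orange round bar, 18 mm diameter, 32 mm long, along the case's y, on a black stem (10 by 14 mm). It lies 30 mm above the lid's underside (24 mm above its top face) and 150 mm from the hinge along the lid, 20 mm from its front edge. Moves with the lid; held by its two flat ends, the bar can turn between the fingers.
- tile_green: Green layout tile, 36 mm square, 5 mm thick, fixed on the ledge in front of one bay: a green plug belongs there, but there is none, so the plug in that bay is the wrongly packed one. It lies over (hides) one of the three other tiles. Origin: centre of its underside, 106 mm from the case's centre along the case's -x, at the y of its bay.
- tray: Orange returns tray, fixed to the bench, open on top, 150 by 150 mm, 25 mm high, walls and floor 4 mm thick, empty at the start. Origin: centre of its underside. An equal grey tray stands on the other side of the case and is not to be used.
- meter: Bystander: blue hand-held multimeter, 160 by 80 by 34 mm (43 mm at its dial), lying loose. Origin: centre of its underside.
- cover: Bystander: round steel and blue transmitter cover, 69 mm diameter, 26 mm high, lying loose. Origin: centre of its underside.
- screwdriver: Bystander: screwdriver with a red handle, 190 mm long, lying loose beyond the case. Origin: its middle, on its underside.
- tile_blue: Blue layout tile, 34 mm square, 3 mm thick, fixed on the ledge in front of the bay that holds the blue plug at the start: if it can be seen, that plug is rightly packed; if the green tile lies over it (same place), that plug is the wrong one. Origin: centre of its underside.
- plug_blue: Cable-entry plug with a blue round head, loose, standing upright in one of the bays: a steel thread of 24 mm diameter and 20 mm height below, the head of 34 mm diameter from 20 to 46 mm above its foot; 50 to 100 g. Origin: centre of its foot, 5 mm above the bench when in the case; z along its axis, up.
- tile_yellow: Yellow layout tile, 34 mm square, 3 mm thick, fixed on the ledge in front of the bay that holds the yellow plug at the start: if it can be seen, that plug is rightly packed; if the green tile lies over it (same place), that plug is the wrong one. Origin: centre of its underside.
- plug_yellow: Cable-entry plug with a yellow round head, loose, standing upright in one of the bays: a steel thread of 24 mm diameter and 20 mm height below, the head of 34 mm diameter from 20 to 46 mm above its foot; 50 to 100 g. Origin: centre of its foot, 5 mm above the bench when in the case; z along its axis, up.
- tile_white: White layout tile, 34 mm square, 3 mm thick, fixed on the ledge in front of the bay that holds the white plug at the start: if it can be seen, that plug is rightly packed; if the green tile lies over it (same place), that plug is the wrong one. Origin: centre of its underside.
- plug_white: Cable-entry plug with a white round head, loose, standing upright in one of the bays: a steel thread of 24 mm diameter and 20 mm height below, the head of 34 mm diameter from 20 to 46 mm above its foot; 50 to 100 g. Origin: centre of its foot, 5 mm above the bench when in the case; z along its axis, up.

How it is judged:
On the way:
1. the lid is swung open to at least 1.2 rad (value of joint lid above 1.2 rad), for 0.2 s.
At the end, for the whole second after the job is handed in: Lid open at least 1.2 rad; the plug behind the green tile stands in the orange tray, foot under 15 mm above the tray underside, within 72 mm of its centre along both sides, upright within 0.2 rad, at rest; the other plugs are within 30 mm of their starts and upright within 0.2 rad (value of joint lid above 1.2 rad and ((horizontal distance between tile_green and tile_blue below 0.01 m and x of plug_blue in the frame of tray between -0.072 and 0.072 m and y of plug_blue in the frame of tray between -0.072 and 0.072 m and z of plug_blue in the frame of tray below 0.015 m and angle between each of plug_blue, plug_yellow, plug_white's own z axis and vertical below 0.2 rad and linear speed of plug_blue below 0.02 m/s and distance of each of plug_yellow, plug_white from where it was at the start of the episode below 0.03 m) or (horizontal distance between tile_green and tile_yellow below 0.01 m and x of plug_yellow in the frame of tray between -0.072 and 0.072 m and y of plug_yellow in the frame of tray between -0.072 and 0.072 m and z of plug_yellow in the frame of tray below 0.015 m and angle between each of plug_yellow, plug_blue, plug_white's own z axis and vertical below 0.2 rad and linear speed of plug_yellow below 0.02 m/s and distance of each of plug_blue, plug_white from where it was at the start of the episode below 0.03 m) or (horizontal distance between tile_green and tile_white below 0.01 m and x of plug_white in the frame of tray between -0.072 and 0.072 m and y of plug_white in the frame of tray between -0.072 and 0.072 m and z of plug_white in the frame of tray below 0.015 m and angle between each of plug_white, plug_blue, plug_yellow's own z axis and vertical below 0.2 rad and linear speed of plug_white below 0.02 m/s and distance of each of plug_blue, plug_yellow from where it was at the start of the episode below 0.03 m))); the robot touches nothing.
It fails at once if the meter, the cover or the screwdriver is shifted by more than 30 mm (distance of any of meter, cover, screwdriver from where it was at the start of the episode above 0.03 m).
It also fails if it takes over 51 s, if anything falls off the work surface, if the arm or the gripper's body presses on something with over 40 N, if the wrist force passes 120 N, or if a joint passes its speed limit or range.

## Working session

There is one attempt and no reset: what is moved stays moved. The work goes in short steps, each a Python script; the robot and the scene stay as the last script left them, time stands still between calls to the robot, and variables do not carry over. Pictures are saved under pics/ and viewed, at most 10 in all, crops included, and the job is handed in when it is done.

```bash
mkdir -p pics; python3 - <<'E'
from bench import env,kinematics,monitor,eyes,job
import cv2,numpy as np
for n in ["top","side"]:
    f=eyes.grab_frame(n); cv2.imwrite(f"pics/{n}0.png",f["frame"][...,::-1]); np.savez(f"pics/{n}0.npz",**f)
    print(n,f["mtx"].round(1).tolist(),f["view"].round(3).tolist())
s=monitor.sense();print(s["clock"],s["ee_rot"],s["finger_gap"],env.hold_point_z)
E
```

```text
top [[509.1, 0.0, 311.8], [0.0, 509.1, 203.0], [0.0, 0.0, 1.0]] [[0.028, -1.0, -0.006, -0.004], [-0.985, -0.026, -0.171, 0.607], [0.17, 0.011, -0.985, 1.149], [0.0, 0.0, 0.0, 1.0]]
side [[418.4, 0.0, 313.2], [0.0, 418.4, 198.3], [0.0, 0.0, 1.0]] [[-0.845, -0.535, -0.01, 0.491], [-0.319, 0.519, -0.793, 0.253], [0.429, -0.667, -0.609, 0.999], [0.0, 0.0, 0.0, 1.0]]
0.1 [ 9.82395451e-01  1.86812215e-01  2.17991380e-05 -6.10779389e-04] 0.9965325010984541 0.0187
```

View pics/top0.png

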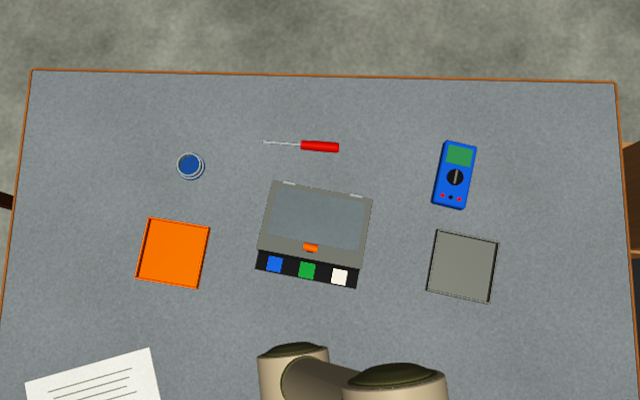

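View pics/side0.png

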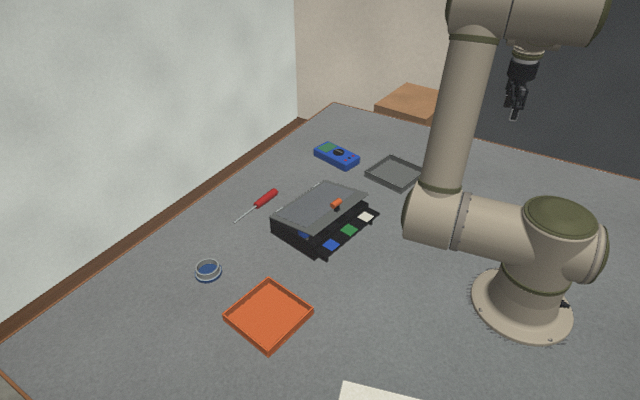

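The green tile (top view 306,270) is in front of the middle bay, between blue (274,264) and white (340,277). The orange tray is at (173,253) and the lid handle at (310,247), with the lid ajar. Next I measure these.

```bash
cat > h.py <<'E'
from bench import env,kinematics,monitor,eyes,job
import cv2,numpy as np
from scipy.spatial.transform import Rotation as R
def ray(f,uv):
    d=np.linalg.inv(f["mtx"])@[*uv,1]; V=f["view"]; o=-V[:3,:3].T@V[:3,3]; d=V[:3,:3].T@d
    return o,d/np.linalg.norm(d)
def plane(f,uv,z):
    o,d=ray(f,uv); return o+d*(z-o[2])/d[2]
def tri(r1,r2):
    A=np.c_[r1[1],-r2[1]]; t=np.linalg.lstsq(A,r2[0]-r1[0],rcond=None)[0]
    p,q=r1[0]+t[0]*r1[1],r2[0]+t[1]*r2[1]; return (p+q)/2,np.linalg.norm(p-q)
def blobs(f,h,box=(0,0,640,400),smin=110,vmin=60,amin=15):
    c=cv2.cvtColor(f["frame"],cv2.COLOR_RGB2HSV); m=cv2.inRange(c,(h[0],smin,vmin),(h[1],255,255))
    return comps(m,box,amin)
def comps(m,box,amin=15):
    k=np.zeros_like(m);x0,y0,x1,y1=box;k[y0:y1,x0:x1]=m[y0:y1,x0:x1]
    n,l,s,c=cv2.connectedComponentsWithStats(k); return [(c[i],s[i].tolist()) for i in range(1,n) if s[i,4]>=amin]
E
python3 - <<'E'
from h import *
T=dict(np.load("pics/top0.npz"));S=dict(np.load("pics/side0.npz"))
box=(255,240,362,292)
w=cv2.inRange(cv2.cvtColor(T["frame"],cv2.COLOR_RGB2HSV),(0,0,190),(180,60,255))
P={}
for n,b,z in [("blue",blobs(T,(100,125),box),.043),("green",blobs(T,(50,85),box),.045),("white",comps(w,box),.043)]:
    b=max(b,key=lambda q:q[1][4]); P[n]=plane(T,b[0],z); print(n,b[0].round(1),b[1],P[n].round(4))
y=P["blue"]-P["white"]; yaw=np.arctan2(y[1],y[0])-np.pi/2
print("tile dist",np.linalg.norm(y),"yaw",yaw,"green off mid",(P["green"]-(P["blue"]+P["white"])/2).round(4))
g=(P["blue"]+P["white"]+P["green"])[:2]/3
ex=np.array([np.cos(yaw),np.sin(yaw)]); c=g+.106*ex; hg=c+.085*ex; print("case",c.round(4),"hinge",hg.round(4))
ht=max(blobs(T,(3,18),(295,238,325,258),150),key=lambda q:q[1][4]);hs=max(blobs(S,(3,18),(320,190,350,215),150),key=lambda q:q[1][4])
print(ht,hs); p,e=tri(ray(T,ht[0]),ray(S,hs[0])); print("handle",p.round(4),e)
r=np.array([(hg-p[:2])@ex,p[2]-.055]); print("r",np.linalg.norm(r),"expect",np.hypot(.15,.03),"lid",np.arctan2(r[1],r[0])-np.arctan2(.03,.15))
for f,bx in[(T,(120,205,225,300)),(S,(210,265,325,365))]:
    c2=cv2.cvtColor(f["frame"],cv2.COLOR_RGB2HSV); m=cv2.inRange(c2,(3,140,60),(18,255,255)); k=np.zeros_like(m);k[bx[1]:bx[3],bx[0]:bx[2]]=m[bx[1]:bx[3],bx[0]:bx[2]]
    cs=max(cv2.findContours(k,0,2)[0],key=cv2.contourArea); rr=cv2.boxPoints(cv2.minAreaRect(cs)); q=cv2.approxPolyDP(cs,8,True)[:,0]
    print("tray",[plane(f,u,.025)[:2].round(3).tolist() for u in q])
E
```

```text
blue [274.2 263.7] [266, 255, 18, 18, 243] [0.4626 0.0962 0.043 ]
green [306.4 270. ] [298, 261, 18, 19, 267] [0.4502 0.0208 0.045 ]
white [338.6 276.5] [331, 268, 16, 18, 214] [ 0.4374 -0.0542  0.043 ]
tile dist 0.15251972320470622 yaw -0.16617114069039474 green off mid [ 0.0002 -0.0002  0.002 ]
case [0.5546 0.0034] hinge [ 0.6384 -0.0106]
(array([309.91452991, 247.14529915]), [303, 242, 15, 11, 117]) (array([335.83606557, 202.63934426]), [331, 198, 11, 11, 61])
handle [0.4981 0.0136 0.1122] 0.0011418930135309153
r 0.1534337946870874 expect 0.15297058540778355 lid 0.1845184167412098
tray [[0.567, 0.406], [0.423, 0.427], [0.402, 0.277], [0.544, 0.257]]
tray [[0.551, 0.268], [0.568, 0.41], [0.415, 0.438], [0.404, 0.284]]
```

```bash
cat >> h.py <<'E'
YAW=-.1662; EX=np.array([np.cos(YAW),np.sin(YAW),0]); EY=np.array([-EX[1],EX[0],0]); CASE=np.array([.5546,.0034,0]); HG=CASE+.085*EX+[0,0,.055]; H0=np.array([.4981,.0136,.1122])
def down(a): return (R.from_euler("z",a)*R.from_euler("x",np.pi)).as_quat()
Q=down(YAW); HZ=env.hold_point_z
def tcp(g): return np.array(g)-[0,0,HZ]   # TCP for grasp point g, tool down
def st(t=""):
    s=monitor.sense(); print(t,"t",round(s["clock"],2),"pos",s["position"].round(4),"F",np.round(s["contact_force"],1),"gap",round(s["finger_gap"],3),"gf",np.round(s["gripper_force"],1)); return s
E
python3 - <<'E'
from h import *
yoff=(H0-HG)@EY; print("handle y offset in case",yoff)
ph=np.arctan2(H0[2]-.055,(HG-H0)@EX); print(ph)
for p in np.linspace(ph,1.85,6):
    g=HG+.153*(-np.cos(p)*EX+[0,0,np.sin(p)])
    q=kinematics.ik(tcp(g),Q); print(p.round(2),g.round(3),None if q is None else np.round(q,2))
env.reach(tcp(H0+[0,0,.08]),Q); st("above")
print(env.movel(tcp(H0+[0,0,.003]),.1,guard=8)); st("down")
f=eyes.grab_frame("wrist"); cv2.imwrite("pics/w1.png",f["frame"][...,::-1])
E
```

```text
handle y offset in case 0.0007123203646087544
0.38193682428720876
0.38 [0.498 0.013 0.112] [-0.21  0.41  1.75 -0.    0.98  1.53]
0.68 [0.521 0.009 0.151] [-0.21  0.4   1.64 -0.    1.09  1.53]
0.97 [0.553 0.004 0.181] [-0.21  0.43  1.51 -0.    1.2   1.53]
1.26 [ 0.593 -0.003  0.201] [-0.2   0.5   1.35 -0.    1.29  1.53]
1.56 [ 0.636 -0.01   0.208] [-0.2   0.59  1.19 -0.    1.36  1.54]
1.85 [ 0.68  -0.018  0.202] [-0.2   0.7   1.02 -0.    1.42  1.54]
above t 2.22 pos [0.4982 0.013  0.1735] F [ 0.8 -0.5  0. ] gap 1.0 gf 0.0
False
down t 3.13 pos [0.4985 0.0135 0.0971] F [ 0.3 -0.5 -0.5] gap 0.999 gf 0.0
```

View pics/w1.png

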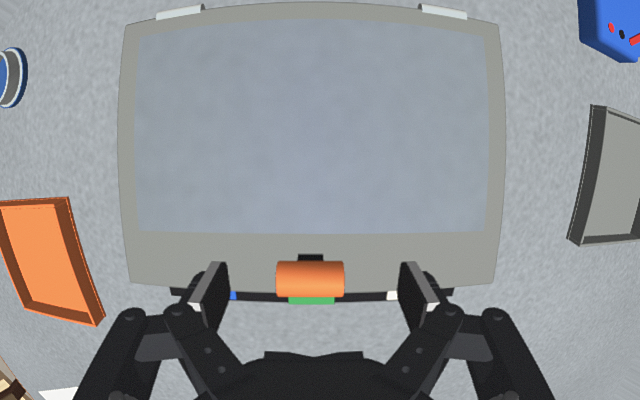

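The wrist view shows the bar (276–344, row 279) centred between the pads and square to them. Now I grip it and swing the lid.

```bash
python3 - <<'E'
from h import *
env.close_gripper(40); s=st("grip")
g0=s["position"]+[0,0,HZ]; d=g0-H0
ph=np.arctan2(H0[2]-.055,(HG-H0)@EX); r=np.hypot(H0[2]-.055,(HG-H0)@EX); end=1.65+np.arctan2(.03,.15)
off=(H0-HG)@EY
for i,p in enumerate(np.linspace(ph,end,13)[1:]):
    g=HG+r*(-np.cos(p)*EX+[0,0,np.sin(p)])+off*EY+d
    if env.movel(tcp(g),.12,guard=45): st("GUARD"); break
    if i%3==2: st(f"{p:.2f}")
f=eyes.grab_frame("wrist"); cv2.imwrite("pics/w2.png",f["frame"][...,::-1])
E
```

```text
grip t 3.72 pos [0.4981 0.0151 0.0966] F [ 1.2 10.5  0.3] gap 0.364 gf 45.0
0.75 t 4.64 pos [0.5274 0.0103 0.1434] F [-2.4  2.6  0.6] gap 0.364 gf 43.9
1.11 t 5.57 pos [0.5718 0.0028 0.1769] F [-0.5  2.8  0.2] gap 0.363 gf 42.6
1.48 t 6.49 pos [ 0.625  -0.0062  0.1924] F [-0.2  2.5  2.6] gap 0.364 gf 40.9
1.85 t 7.42 pos [ 0.6807 -0.0156  0.188 ] F [1.  0.7 7.2] gap 0.36 gf 39.3
```

```bash
python3 - <<'E'
from h import *
env.release(); p=st("rel")["position"]
env.movel([p[0],p[1],.30],.25)
env.movel(CASE-.03*EX+[0,0,.29],.3); st("over")
for n in("wrist","top","side"):
    f=eyes.grab_frame(n); np.savez(f"pics/{n}3.npz",**f); cv2.imwrite(f"pics/{n}3.png",f["frame"][...,::-1])
E
```

```text
rel t 8.04 pos [ 0.6799 -0.0155  0.1869] F [0.5 0.5 0. ] gap 0.998 gf 0.0
over t 9.43 pos [0.5255 0.0082 0.2895] F [-0.2  0.4  0.3] gap 1.0 gf 0.0
```

View pics/wrist3.png

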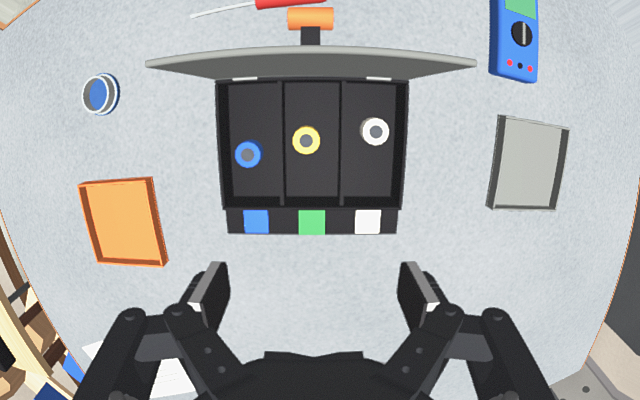

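View pics/side3.png

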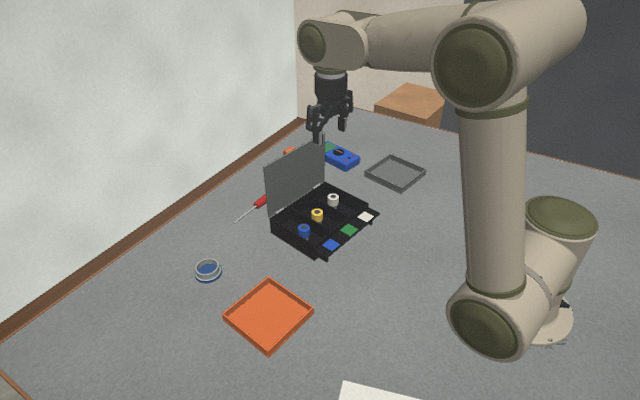

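The plugs sit at wrist pixels blue (248,154), yellow (306,140) and white (375,131). Yellow is behind green, so it is the wrong one. The lid is standing open. Next I locate yellow.

```bash
cat >> h.py <<'E'
def fray(f,uv):
    K=f["mtx"];x,y=(uv[0]-K[0,2])/K[0,0],(uv[1]-K[1,2])/K[1,1];t=np.hypot(x,y)
    d=np.array([np.sin(t)*x/t,np.sin(t)*y/t,np.cos(t)]);V=f["view"];return -V[:3,:3].T@V[:3,3],V[:3,:3].T@d
def fplane(f,uv,z):
    o,d=fray(f,uv); return o+d*(z-o[2])/d[2]
def ell(f,h,box,smin=110,vmin=60):
    c=cv2.cvtColor(f["frame"],cv2.COLOR_RGB2HSV); m=cv2.inRange(c,(h[0],smin,vmin),(h[1],255,255)); k=np.zeros_like(m);x0,y0,x1,y1=box;k[y0:y1,x0:x1]=m[y0:y1,x0:x1]
    cs=max(cv2.findContours(k,0,2)[0],key=cv2.contourArea); return cv2.boundingRect(cs),np.array(cv2.minEnclosingCircle(cs)[0]),cv2.minEnclosingCircle(cs)[1]
def inc(p): d=p-CASE; return np.round([d@EX,d@EY],4)
E
python3 - <<'E'
from h import *
W,S,T=[dict(np.load(f"pics/{n}3.npz")) for n in("wrist","side","top")]
b,c,r=ell(W,(18,35),(288,120,326,160),80); p=fplane(W,c,.051); e=fplane(W,c+[r,0],.051); print("wrist",b,c,r,p.round(4),"rad",np.linalg.norm(e-p),inc(p))
b,c,r=ell(S,(15,35),(305,200,330,225),80); print("side",b,c,r); q,er=tri(fray(W,ell(W,(18,35),(288,120,326,160),80)[1]),ray(S,c)); print("tri",q.round(4),er,inc(q))
for n,h,bx in[("blue t",(100,125),(235,208,275,236)),("green t",(45,85),(295,208,330,236))]:
    b,c,r=ell(W,h,bx,90); t=fplane(W,c,.044); print(n,t.round(4),inc(t))
g=p.copy(); g[2]=.040
for a in(YAW+np.pi/2,YAW-np.pi/2): print(a,np.round(kinematics.ik(tcp(g),down(a)),2))
E
```

```text
wrist (292, 125, 28, 30) [305.91860962 139.63954163] 14.679527282714844 [0.5642 0.0108 0.051 ] rad 0.018052787926997646 [0.0082 0.0089]
side (311, 208, 12, 15) [316.7727356  214.54545593] 7.554988861083984
tri [0.5625 0.011  0.0402] 0.0011125509248684192 [0.0065 0.0088]
blue t [0.4667 0.0974 0.044 ] [-0.1022  0.0782]
green t [0.4532 0.0234 0.044 ] [-0.1034  0.003 ]
1.4045963267948967 [-0.19  0.64  1.59 -0.    0.91 -0.02]Traceback (most recent call last):
  File "<stdin>", line 8, in <module>
    return _wrapfunc(a, 'round', decimals=decimals, out=out)
    return _wrapit(obj, method, *args, **kwds)
    result = getattr(arr, method)(*args, **kwds)
TypeError: unsupported operand type(s) for *: 'NoneType' and 'float'
```

```bash
python3 - <<'E'
from h import *
g=np.array([.562,.0087,.040]); A=down(YAW+np.pi/2)
env.reach(tcp(g+[0,0,.12]),A); st("above")
print(env.movel(tcp(g),.12,guard=8)); st("down")
f=eyes.grab_frame("wrist"); cv2.imwrite("pics/w4.png",f["frame"][...,::-1])
E
```

```text
above t 10.97 pos [0.5623 0.0086 0.1416] F [-0.2 -0.6  0.6] gap 1.004 gf 0.0
False
down t 12.12 pos [0.5624 0.0086 0.022 ] F [-0.4 -0.6 -0.4] gap 0.998 gf 0.0
```

View pics/w4.png

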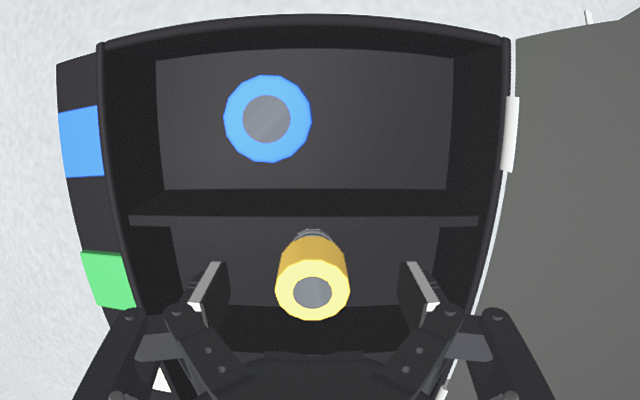

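```bash
python3 - <<'E'
from h import *
env.close_gripper(40); s=st("grip"); p=s["position"]
env.movel([p[0],p[1],p[2]+.11],.2); st("lift")
B=down(-.145+np.pi/2); t=np.array([.484,.345])
env.movel([*t,p[2]+.11],.25,frame=B) if False else env.reach([*t,p[2]+.11],B); st("tray")
f=eyes.grab_frame("wrist"); cv2.imwrite("pics/w5.png",f["frame"][...,::-1])
E
```

```text
grip t 12.71 pos [0.5621 0.0087 0.0216] F [-0.3  0.4  4.1] gap 0.383 gf 39.6
lift t 13.41 pos [0.5614 0.0088 0.1303] F [-0.3 -0.9 -1.1] gap 0.38 gf 39.8
tray t 14.71 pos [0.4846 0.344  0.1314] F [ 0.5  0.4 -1.7] gap 0.385 gf 39.8
```

View pics/w5.png

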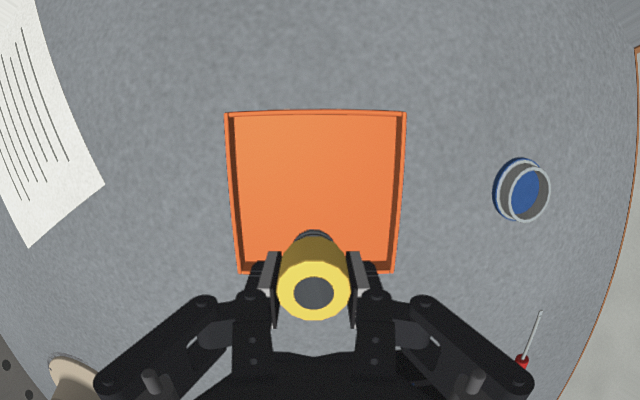

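The plug (314,290) is held upright and square to the tray (columns 225–405). Placing it now.

```bash
python3 - <<'E'
from h import *
z=.0216
p=st()["position"]
env.movel([.484,.345,z+.015],.15)
print(env.movel([.484,.345,z-.002],.03,guard=4)); st("placed")
env.release(); s=st("rel")["position"]
env.movel([s[0],s[1],.20],.15); env.reach([.40,.345,.35],down(-.145+np.pi/2)); st("clear")
for n in("top","side"):
    f=eyes.grab_frame(n); np.savez(f"pics/{n}6.npz",**f); cv2.imwrite(f"pics/{n}6.png",f["frame"][...,::-1])
f=eyes.grab_frame("wrist"); cv2.imwrite("pics/w6.png",f["frame"][...,::-1])
E
```

```text
t 14.76 pos [0.4847 0.3439 0.1315] F [-0.  -0.1 -1.2] gap 0.385 gf 39.8
True
placed t 16.07 pos [0.4838 0.3449 0.0206] F [-1.2 -0.8  5.5] gap 0.384 gf 40.1
rel t 16.64 pos [0.4834 0.3448 0.02  ] F [ 0.1  0.3 -0.2] gap 0.999 gf 0.0
clear t 18.72 pos [0.4003 0.3448 0.3481] F [ 0.  -0.4 -0.9] gap 0.996 gf 0.0
```

View pics/side6.png

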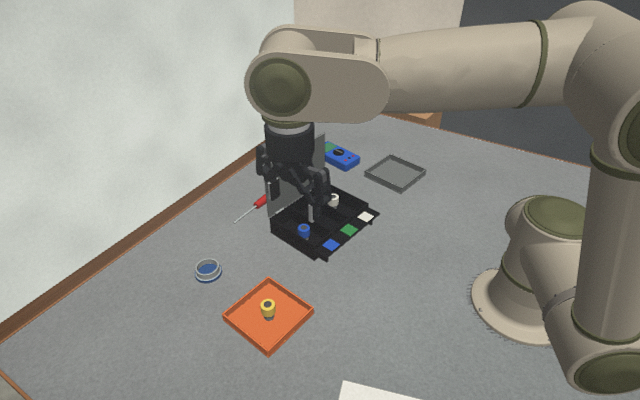

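View pics/w6.png

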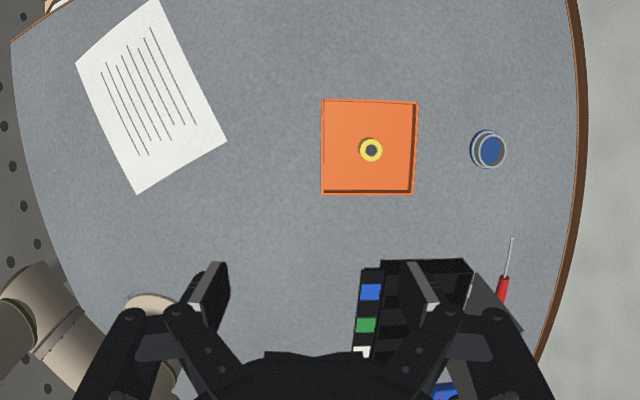

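The yellow plug stands upright mid-tray (side 268,309; wrist 371,150). The lid is still open, and the blue and white plugs are in their bays.

```bash
python3 -c "
from h import *
env.hold(.3); print(job.hand_in())"
```

```text
the job is handed in; nothing more can be done
None
```

The job is handed in, with no verdict returned: the case lid is open (about 1.65 rad), the mismatched yellow plug stands upright in the orange tray, and the last pictures showed nothing else disturbed.

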